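Take the lens off the office camera

ROBOT

A 7-joint arm with a two-finger parallel gripper is mounted at the origin on a cart in front of the work surface, level with it; the furniture and walls round the work are solid. World frame = base frame: x ahead of the robot, y to its left, z up, the work surface at z = 0. Lengths are in m, angles in rad, forces in N, time in s.
With the tool pointing down it reaches from about 0.4 to 0.85 m from the base axis. Payload 4.5 kg.
Tool frame: the origin (TCP) lies between the finger pads, 19 mm behind the fingertips; this is the grasp point; z points along the fingers, y is the direction in which the jaws open and shut (so a half turn about z gives the same grasp; the last joint's range is limited). The gripper opens to 88 mm and grips with 3 to 60 N. Pads are 18 mm wide; open, the fingers measure 123 mm over their backs; the gripper's body (75 mm by 187 mm) begins 45 mm behind the grasp point.
Start: joints at [-1.146, 0.689, -0.195, 1.565, 0.157, 0.902, -0.215], TCP at [0.238, 0.578, 0.257] pointing down, gripper open.
Joint ranges: [-3.01, 3.01], [-0.46, 2.08], [-1.47, 1.51], [0.13, 2.56], [-1, 4.14], [0.04, 2.09], [-2.66, 2.66]. Speed limits (rad/s): [2.57, 2.57, 3.14, 3.14, 3.14, 3.14, 3.14].

INTERFACE

Orientations are given as a unit quaternion [x, y, z, w].
In Python, from plant import status, snapshot, finish_job, cut_out, tip_of gives the robot as it stands. The module is installed in compiled form; this text tells all that it offers.
- The arm moves only by the tool carry_out, never from a script. Its arguments are lists of equal length, an entry for each row: "linear": the shift along the world's x, y, z in m, a list of three; "roll": the turn about the world's z in rad. A call has 1 to 8 rows; each row is the pose to reach, as a shift and turn from the pose measured when the call began; what a row does not reach only later rows make up. A row lasts 1/12 s, in which the tool goes at most 41.7 mm and 7.16 degrees, less where a joint would pass 70% of its speed; a pose out of reach is approached as far as the arm can. A call with a gripper value outside its range is refused whole. "gripper" is the opening, from 0 (shut) to 1 (fully open), set as the call begins (left out, the last holds). The fingers move at their own pace and stop on an object; "grip_force" is the grip in N (left out, the last holds). Time passes only in rows, so rows that repeat a pose let the fingers close. It gives the time, the measured TCP pose, the force and the opening at its end, in the units of the state.
- status.get_state(): the state, without advancing time (a new reading comes with each control period).
- snapshot(name): name is "scene" or "top" or "wrist"; returns a dict with "img" (400x640x3 uint8, red, green, blue), "range_z" (400x640 float32, m along the optical axis (not along the pixel's ray), 0 where there is no reading), "fx", "fy", "cx", "cy" (pixels), "world_from_camera" (4x4, takes a point from camera to world coordinates). Camera axes: x right, y down, z forward; pixel columns grow to the right and rows downward; lengths in m; the calibration is good to about 2 mm. A picture is of the moment at which its call begins.
- finish_job(): hands the job in, once; it reports no verdict.
Trained networks look in a picture, given as the dict that the camera call returned (one of the last four; its "shot" number tells which), for a name from the list of things; names that differ only in an ending like _2 or _b are one class to them, and where a whole thing is asked for, a point or a joint stands for the part that bears it (a point fixed in the world has none). Each returns a list of dicts, best first, with "confidence" (0 to 1); they miss things now and then, are a little off and sometimes report something else, mostly with a low value. They report only what shows in the picture. A call takes as long as a camera call. They do not tell look-alikes from the thing itself.
- cut_out(picture, query): "region" (400x640 bool, what is visible of it) and "pixel" ([column, row] in pixels, amid what is visible of it).
- tip_of(picture, query): "pixel" ([column, row] in pixels: a listed point, or the origin of a listed thing).
The state is a dict: "clock": time; "q": joint angles; "qd": joint speeds; "joint_torque": joint torques, N m; "tool_pos": TCP position; "eef_rot": TCP orientation; "contact_force": force on the tool from outside, world axes, zero at the start; "moment": the same for the moment, N m; "opening": opening from 0.0 (shut) to 1.0 (fully open).
Only numpy, scipy, OpenCV 4.12 (cv2) and the standard library are available. Lean on these libraries where they do the work, as an engineer would, in place of code of your own. Each camera call takes 0.05 s, during which the arm holds its last target.

TASK

Press the camera's lens release button fully down, gently; then turn the lens anticlockwise (seen from above) until you feel it come against its springy stop, and not past that, lift it straight off and stand it mount end down in the open rear cap on the desk. Let go of it there, and leave the stapler, tape roll, glue stick and phone alone.

Things in the scene. Friction and masses are not known exactly. Their poses are not given: they have to be found in the camera images.
- camera: Black camera lying on its back on a heavy steel base plate (104x150x8 mm) that cannot move; body 96x140 mm, front face up, 54 mm above the desk. Origin on the desk under the centre of the plate; z up. The lens axis stands at x 0, y +16 mm, the release button at x 0, y -40 mm. Harm: over 30 N of fingers on it, or over 40 N of contact forces in all between lens and camera (10 at rest).
- mount (a point): Mount centre on the camera's face, on the lens axis. Below, unseen, two tabs hold the lens's lugs; a 5 to 7 N spring presses it up on them. A springy stop (0.15 N m; turning alone under 0.1) is met 40 to 88 degrees anticlockwise of the locked pose, each time elsewhere, unmeasured: feel for it. The lens lifts out only from 4 degrees before it to 2 past it; forced further it hooks again.
- release_top (a point): Top centre of the release button, a round metal button 16 mm across, 56 mm from the lens axis; it stands 8 mm above the camera's face and goes straight down 6 mm to a hard stop. It takes about 4 N to move and stays where it is pressed. Its locking pin (5 mm thick, 35.5 mm from the axis) sinks with it out of the lens's forked ear.
- release (a joint): travel of the release button: 0 out (locked), 0.006 m fully pressed; the lens can turn from about 0.004 on
- lens: Black ribbed lens, 0.18 to 0.29 kg, 60 mm long, upright in the mount. Origin at the centre of its lower (mount) end, z up. Sleeve 40 mm across with two lugs on its x axis (52 mm over both) up to 12 mm; flange 66 mm across from 12 to 17 mm, forked ear at -y (to 38 mm); then the round barrel to grip, 54 mm across. Locked: axes as the camera's, origin 43.5 mm up, play 1.3 mm sideways, 1.5 mm down.
- lens_grip (a point): point on the lens axis 43 mm above its lower end, the height for the TCP when gripping the barrel
- lens_cap: black rear lens cap lying open side up on the desk: a round dish 74 mm across and 12 mm high, walls 3.5 mm, inside 67 mm across and 9 mm deep, 0.12 kg, loose. Origin under its centre.
- lens_cap_in (a point): centre of the cap's inner floor, 3 mm above the desk; z up. The lens stands on this floor with its lower end.
- stapler: red and black stapler 34x136x50 mm, bystander; origin under its centre
- tape_roll: roll of tape lying flat, 96 mm across, 25 mm high, bystander; origin under its centre
- glue_stick: glue stick standing upright, 25 mm across, 90 mm high, bystander; origin under its centre
- phone: black phone lying flat, 148x72x8 mm, bystander; origin under its centre
There are look-alikes about, which are no part of the job. Leave any blue look-alike of the lens alone.

How it is judged:
On the way, in this order (a step that is already met when the one before it is completed fails the run):
1. the release button is pressed fully down, the lens still in its mount (value of joint release above 0.0048 m and z of lens in the frame of mount below -0.006 m), for 0.1 s.
2. the lens is turned free and lifted clear of the mount (z of lens in the frame of mount above 0.015 m), for 0.1 s.
At the end, for the whole second after the job is handed in: The lens stands upright (within 0.08 rad), mount end down on the floor of the rear cap (axis within 10 mm of the cap's centre, lower end within 3 mm of its floor), the cap still lying on the desk; the lens is at rest and let go (horizontal distance between lens and lens_cap_in below 0.01 m and z of lens in the frame of lens_cap_in between -0.003 and 0.003 m and angle between lens's own z axis and vertical below 0.08 rad and height (world z) of lens_cap below 0.004 m and linear speed of lens below 0.02 m/s and contact force between the fingers and lens below 0.1 N); the robot touches nothing.
It fails at once if the lens is forced in its mount: the contact forces between lens and camera add up to more than 40 N (about 10 N at rest, from its spring) (contact force between lens and camera above 40 N).
It fails at once if the fingers press the camera or its button with more than 30 N (contact force between the fingers and camera above 30 N).
It fails at once if the lens is dropped: it falls faster than 0.5 m/s out of the fingers (linear speed of lens above 0.5 m/s and contact force between the fingers and lens below 0.2 N).
It fails at once if a bystander (stapler, tape roll, glue stick, phone) is moved more than 15 mm (distance of any of stapler, tape_roll, glue_stick, phone from where it was at the start of the episode above 0.015 m).
It also fails if it takes over 72 s, if anything falls off the work surface, if the arm or the gripper's body presses on something with over 40 N, if the wrist force passes 120 N, or if a joint passes its speed limit or range.

## Working session

There is one attempt and no reset: what is moved stays moved. The work goes in short steps, Python scripts to look and compute and a tool call to move; the robot and the scene stay as the last step left them, time stands still between calls to the robot, and variables do not carry over. Pictures are saved under pics/ and viewed, and the job is handed in when it is done.

Besides the shell and the picture viewer there is one more tool, called as name(argument=value, ...) on one line, values as JSON. carry_out: Moves the arm, as the interface text tells. Its arguments: {"type":"object","properties":{"linear":{"type":"array"},"roll":{"type":"array"},"gripper":{"type":"number"},"grip_force":{"type":"number"}},"required":["linear","roll"]}

```bash
mkdir -p pics; cat > h.py <<'E'
import numpy as np, cv2
from plant import status, snapshot, finish_job, cut_out, tip_of
def save(p,n): cv2.imwrite('pics/'+n,cv2.cvtColor(p['img'],cv2.COLOR_RGB2BGR))
def world(p,uv,z=None):
    T=np.array(p['world_from_camera']);u,v=uv
    d=np.array([(u-p['cx'])/p['fx'],(v-p['cy'])/p['fy'],1.])
    if z is None:
        r=p['range_z'][int(round(v)),int(round(u))]
        return T[:3,:3]@(d*r)+T[:3,3]
    w=T[:3,:3]@d; s=(z-T[2,3])/w[2]
    return T[:3,3]+s*w
def cloud(p,mask):
    v,u=np.nonzero(mask&(p['range_z']>0));r=p['range_z'][v,u]
    P=np.stack([(u-p['cx'])/p['fx']*r,(v-p['cy'])/p['fy']*r,r],1);T=np.array(p['world_from_camera'])
    return P@T[:3,:3].T+T[:3,3]
E
python3 - <<'E'
from h import *
print(status.get_state())
for c in ['scene','top']:
    p=snapshot(c);save(p,c+'1.png')
    for q in ['camera','release_top','lens','lens_grip','mount','lens_cap','lens_cap_in','stapler','tape_roll','glue_stick','phone']:
        for r in tip_of(p,q)[:4]:
            uv=r['pixel'];print(c,q,np.round(uv),round(r['confidence'],2),np.round(world(p,uv),3))
E
```

```text
{'clock': 0.0, 'q': array([-1.14620291,  0.68997994, -0.19455005,  1.56635754,  0.15733927,
        0.90250655, -0.21508489]), 'qd': array([-0.00026093, -0.00141018, -0.00124897,  0.00248664,  0.00073891,
       -0.00103846,  0.00126263]), 'joint_torque': array([ 8.67024446e-04, -5.27557397e+01, -1.26715131e+00, -1.53438538e+01,
       -5.28113788e-02,  6.43694933e-03,  1.73166095e-04]), 'tool_pos': array([0.23788016, 0.57730296, 0.25660986]), 'eef_rot': array([ 1.94080400e-01,  9.80985189e-01, -9.19960396e-04, -1.08436807e-04]), 'contact_force': array([ 0.36184407, -0.45667263, -0.22242374]), 'moment': array([-0.03144848, -0.03950431, -0.02483588]), 'opening': 0.9981393951675424}
scene camera [288. 220.] 0.76 [ 0.447 -0.064  0.035]
scene release_top [299. 207.] 0.42 [ 0.491 -0.075  0.063]
scene lens [283. 211.] 0.9 [ 0.459 -0.035  0.052]
scene lens [245. 207.] 0.64 [0.444 0.113 0.016]
scene lens_grip [282. 196.] 0.68 [ 0.466 -0.03   0.1  ]
scene lens_grip [245. 198.] 0.64 [0.453 0.118 0.046]
scene mount [283. 204.] 0.55 [ 0.461 -0.037  0.075]
scene lens_cap_in [348. 255.] 0.9 [ 0.45
[... 468 characters left out ...]
71 -0.019  0.1  ]
top lens_grip [280. 218.] 0.74 [ 0.479 -0.009  0.101]
top lens_grip [222. 233.] 0.7 [0.461 0.136 0.061]
top lens_grip [294. 145.] 0.68 [ 0.695 -0.048 -0.001]
top mount [284. 224.] 0.86 [ 0.467 -0.017  0.098]
top lens_cap [389. 234.] 0.64 [ 0.435 -0.28  -0.001]
top lens_cap [290. 221.] 0.31 [ 0.471 -0.032  0.098]
top lens_cap_in [396. 234.] 0.83 [ 0.433 -0.296 -0.001]
top lens_cap_in [284. 222.] 0.17 [ 0.471 -0.019  0.1  ]
top stapler [241. 147.] 0.67 [0.684 0.088 0.041]
top stapler [302. 209.] 0.67 [ 0.507 -0.061  0.054]
top tape_roll [295. 143.] 0.76 [ 0.701 -0.052 -0.003]
top glue_stick [202. 159.] 0.55 [0.667 0.196 0.014]
top phone [442. 270.] 0.91 [ 0.334 -0.4    0.007]
```

View pics/scene1.png

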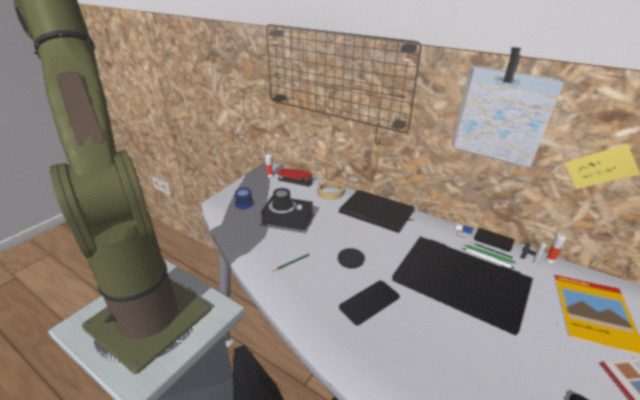

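View pics/top1.png

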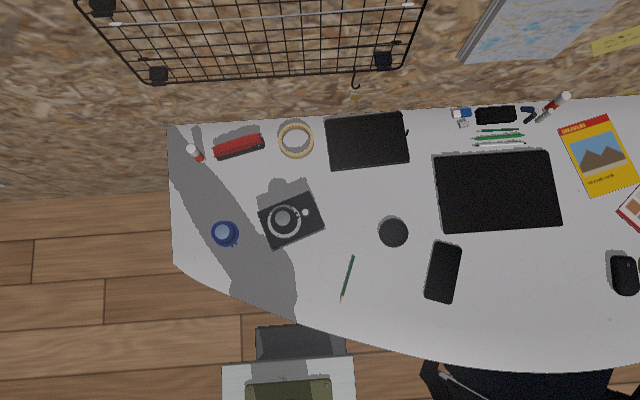

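```bash
python3 - <<'E'
from h import *
p=snapshot('top');im=p['img'][170:300,190:450]
cv2.imwrite('pics/topcrop.png',cv2.resize(cv2.cvtColor(im,cv2.COLOR_RGB2BGR),None,fx=3,fy=3,interpolation=cv2.INTER_CUBIC))
print(p['fx'],p['world_from_camera'])
E
```

```text
395.55483688298347 [[-0.07163834 -0.97513428  0.20971669  0.32596882]
 [-0.99742901  0.0696529  -0.01684763 -0.08963347]
 [ 0.00182133 -0.21038444 -0.97761704  1.01511646]
 [ 0.          0.          0.          1.        ]]
```

View pics/topcrop.png

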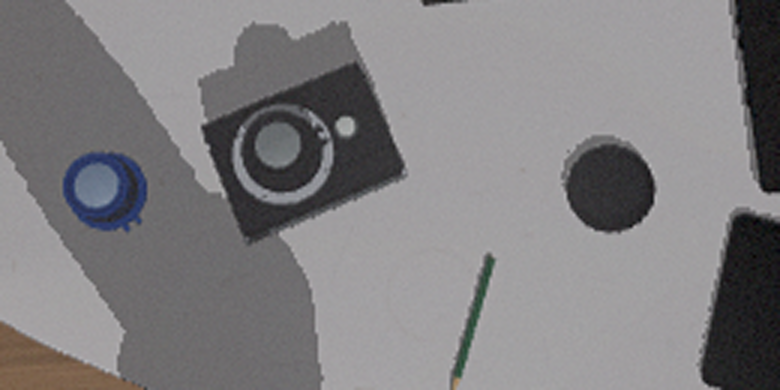

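Candidates for the lens: the black lens on the camera at top pixel (282,218), and the blue look-alike at (225,233), which I leave alone. The button is the light dot at (305,212) and the open cap the dark disc at (393,232). The disc has shading at its edge; I'll check it from the wrist camera.

```bash
python3 - <<'E'
from h import *
p=snapshot('top')
L=world(p,(282.3,218.3),.1035);B=world(p,(305,212),.062);C=world(p,(393,232.5),.006)
print(L,B,C,np.linalg.norm((L-B)[:2]),np.degrees(np.arctan2(*(B-L)[[1,0]])))
w=snapshot('wrist');print(w['world_from_camera'],w['fx']);save(w,'w0.png')
s=status.get_state();from scipy.spatial.transform import Rotation as R
print(R.from_quat(s['eef_rot']).as_matrix())
E
```

```text
[ 0.4786916  -0.01522817  0.1035    ] [ 0.49725086 -0.06801199  0.062     ] [ 0.43803856 -0.28819369  0.006     ] 0.05595157143795189 -70.62787530679304
[[ 0.37910596  0.87551712  0.29958046  0.15933645]
 [ 0.92535271 -0.35833281 -0.12377383  0.61144953]
 [-0.0010166   0.32414098 -0.94600824  0.38320996]
 [ 0.          0.          0.          1.        ]] 281.4574733615475
[[-9.24619770e-01  3.80891429e-01 -1.95438604e-05]
 [ 3.80891428e-01  9.24619769e-01  5.46589282e-05]
 [ 3.88897570e-05  4.30946367e-05 -9.99999998e-01]]
```

View pics/w0.png

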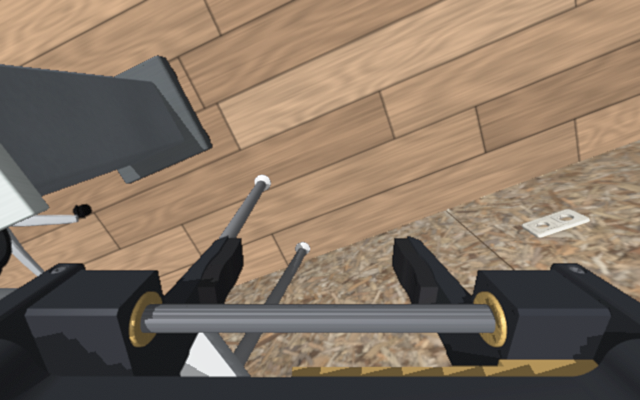

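carry_out(linear=[[0.013,-0.038,0],[0.026,-0.076,0],[0.039,-0.114,0],[0.052,-0.152,0],[0.065,-0.19,0],[0.078,-0.228,0],[0.091,-0.266,0],[0.104,-0.304,0]], roll=[0,0,0,0,0,0,0,0], gripper=0.0)

```text
clock: 2.02
tool_pos: [0.3424, 0.2723, 0.2577]
eef_rot: [0.194, 0.981, 0.0, 0.0]
contact_force: [1.5, -0.6, -0.2]
opening: 0.416
```

carry_out(linear=[[0.013,-0.038,0],[0.026,-0.076,0],[0.039,-0.114,0],[0.052,-0.152,0],[0.065,-0.19,0],[0.078,-0.228,0],[0.091,-0.266,0],[0.095,-0.29,0]], roll=[0,0,0,0,0,0,0,0])

```text
clock: 2.68
tool_pos: [0.4391, -0.0221, 0.2579]
eef_rot: [0.196, 0.981, -0.0, 0.001]
contact_force: [0.4, 0.3, -0.0]
opening: 0.006
```

```bash
python3 - <<'E'
from h import *
s=status.get_state();print(s['clock'],s['q'],s['tool_pos'],s['eef_rot'])
w=snapshot('wrist');save(w,'w1.png')
for q in ['camera','release_top','lens','lens_grip','mount']:
    for r in tip_of(w,q)[:4]:
        uv=r['pixel'];print(q,np.round(uv),round(r['confidence'],2),np.round(world(w,uv),3))
E
```

```text
2.6833 [ 0.13285493  0.46161811 -0.27655694  2.09710798  0.21707049  0.60663473
  0.88056519] [ 0.43909419 -0.02210886  0.25788063] [ 1.96363823e-01  9.80530096e-01 -1.66693799e-04  1.39716262e-03]
camera [323. 195.] 0.69 [ 0.455 -0.021  0.092]
camera [ 47. 197.] 0.25 [ 0.335 -0.394  0.006]
release_top [448. 276.] 0.73 [0.684 0.1   0.006]
release_top [303. 234.] 0.5 [ 0.504 -0.068  0.061]
lens [435. 137.] 0.83 [0.45  0.12  0.058]
lens [334. 196.] 0.62 [ 0.458 -0.009  0.102]
lens_grip [448. 140.] 0.8 [0.46  0.133 0.056]
lens_grip [339. 210.] 0.72 [ 0.474 -0.011  0.101]
```

View pics/w1.png

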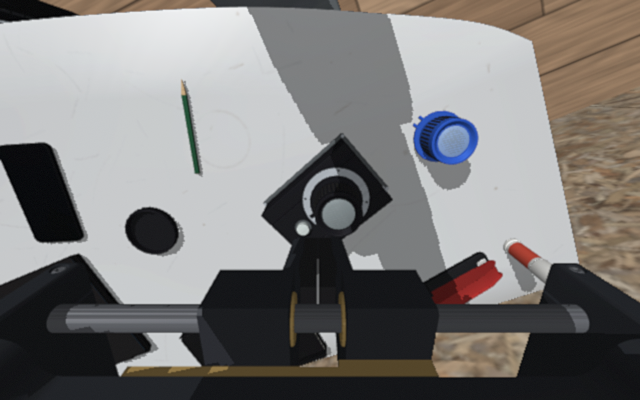

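```bash
python3 - <<'E'
from h import *
w=snapshot('wrist')
im=w['img'][120:270,120:420];cv2.imwrite('pics/w1c.png',cv2.resize(cv2.cvtColor(im,cv2.COLOR_RGB2BGR),None,fx=2.6,fy=2.6,interpolation=cv2.INTER_CUBIC))
full=np.ones((400,640),bool)
P=cloud(w,full)
def mid(P,c,r,z0,z1):
    s=(np.hypot(P[:,0]-c[0],P[:,1]-c[1])<r)&(P[:,2]>z0)&(P[:,2]<z1);Q=P[s]
    c2,rr=cv2.minEnclosingCircle(Q[:,:2].astype(np.float32)) if len(Q) else (None,0)
    return len(Q),Q.mean(0),np.median(Q[:,2]),c2,rr
print('lens',mid(P,(.4787,-.0152),.04,.097,.11))
print('btn',mid(P,(.4973,-.068),.014,.058,.07))
p=snapshot('top');P=cloud(p,full)
print('lens',mid(P,(.4787,-.0152),.04,.097,.11))
print('btn',mid(P,(.4973,-.068),.014,.058,.07))
g=cv2.cvtColor(w['img'],cv2.COLOR_RGB2GRAY)
for n,pt,z in [('lens',(338,214),.1035),('btn',(303,228),.062)]:
    print(n,world(w,pt,z))
for pp,n in ((w,'w'),(p,'t')):
    for r in cut_out(pp,'lens_cap')[:2]+cut_out(pp,'lens_cap_in')[:2]:
        m=r['region'];v,u=np.nonzero(m);print(n,r['confidence'],r['pixel'],m.sum(),world(pp,((u.min()+u.max())/2,(v.min()+v.max())/2),.01))
    gg=cv2.cvtColor(pp['img'],cv2.COLOR_RGB2GRAY)
E
```

```text
lens (1677, array([ 0.47900347, -0.01286362,  0.09987244]), np.float64(0.09978959821350342), (0.47999370098114014, -0.013118574395775795), 0.026777200400829315)
btn (105, array([ 0.49744358, -0.06573062,  0.06026657]), np.float64(0.06026836294681792), (0.49946027994155884, -0.06638927757740021), 0.007346477825194597)
lens (0, array([nan, nan, nan]), np.float64(nan), None, 0)
btn (27, array([ 0.49887665, -0.06735061,  0.06092441]), np.float64(0.06065919153293131), (0.49893903732299805, -0.06681787967681885), 0.007334941532462835)
lens [ 0.47544877 -0.00665474  0.1035    ]
btn [ 0.49401873 -0.05767002  0.062     ]
w 0.84 [148.1, 230.7] 2055 [ 0.43655484 -0.28418759  0.01      ]
w 0.62 [151.6, 234.1] 1998 [ 0.43655484 -0.28418759  0.01      ]
t 0.76 [389.9, 236.8] 631 [ 0.43886864 -0.28754835  0.01      ]
t 0.69 [396.8, 231.2] 681 [ 0.43877747 -0.28882175  0.01      ]<stdin>:9: RuntimeWarning: Mean of empty slice.
  ret = um.true_divide(
  return _methods._mean(a, axis=axis, dtype=dtype,
  ret = ret.dtype.type(ret / rcount)
```

View pics/w1c.png

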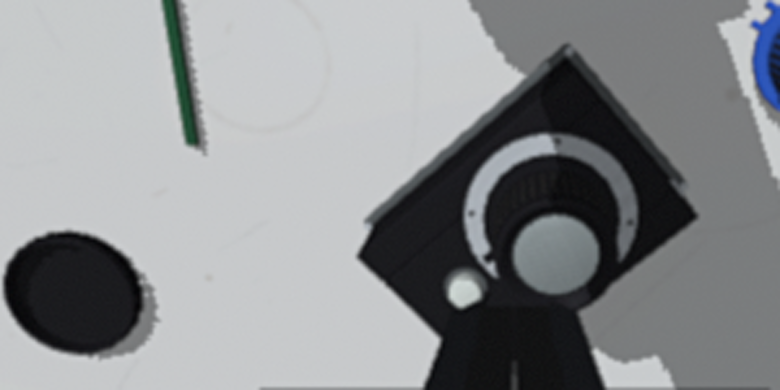

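The picture confirms that the cap is an open dish at (148,230), the black lens on the camera is the target, and the button is at (303,230).

carry_out(linear=[[0.01,-0.006,0],[0.02,-0.012,0],[0.03,-0.02,0],[0.04,-0.03,0],[0.05,-0.038,0],[0.0595,-0.045,0],[0.0595,-0.045,-0.03],[0.0595,-0.045,-0.06]], roll=[-0.12,-0.24,-0.36,-0.48,-0.6,-0.72,-0.84,-0.84], gripper=0.0)

```text
clock: 3.95
tool_pos: [0.4991, -0.0622, 0.1983]
eef_rot: [0.579, 0.816, 0.001, 0.003]
contact_force: [-0.5, -0.4, -1.0]
opening: 0.006
```

```bash
python3 - <<'E'
from h import *
s=status.get_state();print(s['clock'],s['q'],s['tool_pos'],s['eef_rot'],s['contact_force'])
w=snapshot('wrist');save(w,'w2.png')
P=cloud(w,np.ones((400,640),bool))
for c,r,a,b in [((.480,-.013),.04,.097,.11),((.499,-.0665),.014,.056,.07)]:
    Q=P[(np.hypot(P[:,0]-c[0],P[:,1]-c[1])<r)&(P[:,2]>a)&(P[:,2]<b)];print(len(Q),Q.mean(0),cv2.minEnclosingCircle(Q[:,:2].astype(np.float32)))
E
```

```text
3.95 [ 0.04595882  0.62073197 -0.02262829  2.00107597  0.02872639  0.51337914
  0.33924346] [ 0.49913426 -0.06220262  0.19828123] [0.57865694 0.81556403 0.00146987 0.00304869] [-0.54645367 -0.38197487 -0.97742547]
3506 [ 0.48002079 -0.01305795  0.10009403] ((0.48023951053619385, -0.013735383749008179), 0.026601718738675117)
205 [ 0.49842961 -0.06579502  0.06014731] ((0.49876895546913147, -0.06643656641244888), 0.008038894273340702)
```

View pics/w2.png

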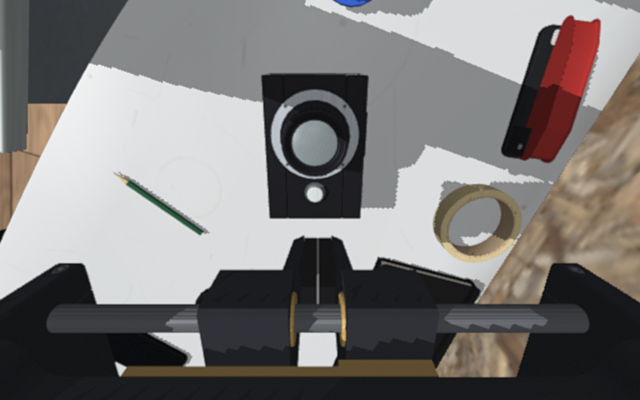

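The camera, lens and button line up with the tool: button at (315,193), lens at (315,143). I'll descend over the button.

carry_out(linear=[[-0.0003,-0.0042,-0.02],[-0.0003,-0.0042,-0.05],[-0.0003,-0.0042,-0.08],[-0.0003,-0.0042,-0.1],[-0.0003,-0.0042,-0.11],[-0.0003,-0.0042,-0.11]], roll=[0,0,0,0,0,0])

```text
clock: 4.5
tool_pos: [0.4938, -0.0652, 0.0814]
eef_rot: [0.576, 0.817, -0.002, -0.004]
contact_force: [0.2, -0.7, 0.1]
opening: 0.005
```

carry_out(linear=[[0.005,-0.001,0.004],[0.005,-0.001,0.004],[0.005,-0.001,0.004]], roll=[0,0,0])

```text
clock: 4.75
tool_pos: [0.5004, -0.0663, 0.087]
eef_rot: [0.576, 0.817, -0.001, -0.002]
contact_force: [0.1, 0.6, 0.3]
opening: 0.007
```

carry_out(linear=[[-0.001,0,-0.002],[-0.001,0,-0.004],[-0.001,0,-0.006],[-0.001,0,-0.006]], roll=[0,0,0,0])

```text
clock: 5.08
tool_pos: [0.4992, -0.0663, 0.0809]
eef_rot: [0.576, 0.817, -0.001, -0.002]
contact_force: [-0.7, 0.2, -0.3]
opening: 0.008
```

carry_out(linear=[[0,0,-0.001],[0,0,-0.002],[0,0,-0.003],[0,0,-0.003]], roll=[0,0,0,0])

```text
clock: 5.42
tool_pos: [0.4991, -0.0663, 0.0779]
eef_rot: [0.576, 0.817, -0.001, -0.002]
contact_force: [0.2, 0.2, 1.8]
opening: 0.004
```

carry_out(linear=[[0,0,-0.001],[0,0,-0.002],[0,0,-0.002]], roll=[0,0,0])

```text
clock: 5.67
tool_pos: [0.4991, -0.0663, 0.0758]
eef_rot: [0.576, 0.817, -0.001, -0.002]
contact_force: [-0.2, 1.3, 3.0]
opening: 0.007
```

carry_out(linear=[[0,0,-0.0005],[0,0,-0.001],[0,0,-0.001]], roll=[0,0,0])

```text
clock: 5.92
tool_pos: [0.4991, -0.0663, 0.075]
eef_rot: [0.576, 0.817, -0.001, -0.002]
contact_force: [-0.9, -0.5, 6.6]
opening: 0.006
```

carry_out(linear=[[0,0,-0.0005],[0,0,-0.0005]], roll=[0,0])

```text
clock: 6.08
tool_pos: [0.4991, -0.0663, 0.075]
eef_rot: [0.576, 0.817, -0.001, -0.002]
contact_force: [-1.2, -0.7, 8.6]
opening: 0.001
```

The button has bottomed: z stays at 0.075 while the force rises to 8.6 N. Retracting and opening the gripper.

carry_out(linear=[[0,0,0.02],[0,0,0.05],[0,0,0.08],[0,0,0.09],[-0.01,0.025,0.09],[-0.0189,0.0528,0.09],[-0.0189,0.0528,0.09],[-0.0189,0.0528,0.09]], roll=[0,0,0,0,0,0,0,0], gripper=1.0)

```text
clock: 6.75
tool_pos: [0.4797, -0.0118, 0.1645]
eef_rot: [0.575, 0.818, -0.001, -0.003]
contact_force: [-0.2, -1.4, -0.0]
opening: 0.584
```

```bash
python3 - <<'E'
from h import *
s=status.get_state();print(s['clock'],s['q'],s['tool_pos'],s['eef_rot'],s['contact_force'],s['moment'],s['opening'])
w=snapshot('wrist');save(w,'w3.png')
P=cloud(w,np.ones((400,640),bool))
for c,r,a,b in [((.480,-.013),.04,.097,.11),((.499,-.0665),.009,.050,.07)]:
    Q=P[(np.hypot(P[:,0]-c[0],P[:,1]-c[1])<r)&(P[:,2]>a)&(P[:,2]<b)];print(len(Q),Q.mean(0),cv2.minEnclosingCircle(Q[:,:2].astype(np.float32)))
E
```

```text
6.75 [-0.06379091  0.6643359  -0.0110994   2.08371473  0.01451283  0.39969538
  0.26086046] [ 0.47966197 -0.0118094   0.16451269] [ 0.5745024   0.81849702 -0.00146084 -0.00273532] [-0.21335037 -1.36831755 -0.00504585] [-7.86281785e-02 -1.72158389e-05 -1.96412584e-02] 0.5837750349048224
3778 [ 0.48011867 -0.01275976  0.10005042] ((0.4806956350803375, -0.01322393212467432), 0.02681349776685238)
132 [ 0.49994673 -0.06898964  0.05426433] ((0.4993407726287842, -0.0672532394528389), 0.008596837520599365)
```

View pics/w3.png

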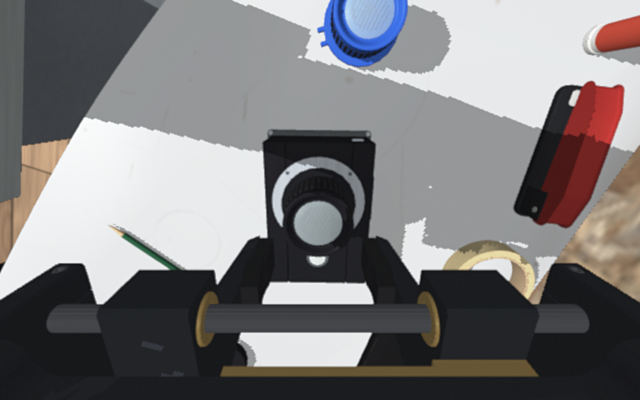

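The button now reads 6 mm lower (0.0543), so it is fully pressed. Descending around the barrel.

carry_out(linear=[[0.0006,-0.0015,0],[0.0006,-0.0015,0],[0.0006,-0.0015,0],[0.0006,-0.0015,-0.02],[0.0006,-0.0015,-0.045],[0.0006,-0.0015,-0.065],[0.0006,-0.0015,-0.077],[0.0006,-0.0015,-0.077]], roll=[0,0,0,0,0,0,0,0], gripper=1.0)

```text
clock: 7.47
tool_pos: [0.4796, -0.0154, 0.0854]
eef_rot: [0.576, 0.818, -0.003, -0.004]
contact_force: [-0.1, 0.1, 0.5]
opening: 1.002
```

carry_out(linear=[[0,0,0],[0,0,0]], roll=[0,0])

```text
clock: 7.63
tool_pos: [0.4797, -0.0159, 0.0856]
eef_rot: [0.576, 0.817, -0.003, -0.004]
contact_force: [0.2, 0.3, 0.1]
opening: 1.001
```

carry_out(linear=[[0.0007,0.0025,0.001],[0.0007,0.0025,0.001],[0.0007,0.0025,0.001],[0.0007,0.0025,0.001]], roll=[0,0,0,0])

```text
clock: 7.97
tool_pos: [0.4808, -0.0133, 0.0872]
eef_rot: [0.576, 0.817, -0.003, -0.003]
contact_force: [0.7, 0.6, 0.5]
opening: 0.998
```

carry_out(linear=[[0,0,0],[0,0,0],[0,0,0],[0,0,0],[0,0,0],[0,0,0]], roll=[0,0,0,0,0,0], gripper=0.55, grip_force=8)

```text
clock: 8.47
tool_pos: [0.4805, -0.0135, 0.0871]
eef_rot: [0.576, 0.817, -0.003, -0.003]
contact_force: [-1.6, -0.0, 0.5]
opening: 0.61
```

```bash
python3 - <<'E'
from h import *
s=status.get_state();print(s)
E
```

```text
{'clock': 8.4667, 'q': array([-0.06477186,  0.81779475, -0.00543843,  2.11875309,  0.01975959,
        0.21406701,  0.2546796 ]), 'qd': array([ 1.13088510e-03, -1.07861524e-03,  2.06799193e-03,  7.12339952e-04,
       -9.03815193e-04, -1.16688988e-03,  3.50534222e-05]), 'joint_torque': array([-1.52670722e-01, -4.60725188e+01,  1.21485662e+00, -4.32013035e+00,
       -7.41392869e-03, -5.92375640e-02,  2.25910298e-03]), 'tool_pos': array([ 0.48051532, -0.01345588,  0.0871444 ]), 'eef_rot': array([ 0.5762503 ,  0.81726094, -0.00291964, -0.00340923]), 'contact_force': array([-1.6307005 , -0.02733857,  0.48700746]), 'moment': array([-0.04675496,  0.1424245 ,  0.02884587]), 'opening': 0.610358201773417}
```

Gripped (opening 0.61, about 54 mm). Now the turn.

carry_out(linear=[[0,0,0],[0,0,0],[0,0,0],[0,0,0],[0,0,0],[0,0,0],[0,0,0]], roll=[0.03,0.07,0.11,0.15,0.18,0.2,0.2], grip_force=10)

```text
clock: 9.05
tool_pos: [0.4806, -0.0134, 0.0872]
eef_rot: [0.491, 0.871, -0.003, -0.003]
contact_force: [-0.7, -0.6, 1.9]
opening: 0.61
```

```bash
cat > s.py <<'E'
from h import *
from scipy.spatial.transform import Rotation as R
s=status.get_state();M=R.from_quat(s['eef_rot']).as_matrix()
print('t',s['clock'],'F',np.round(s['contact_force'],2),'M',np.round(s['moment'],3),'pos',np.round(s['tool_pos'],4),'yaw',round(np.degrees(np.arctan2(M[1,1],M[0,1])),2),'tilt',np.round(M[:2,2],4),'q7',round(s['q'][6],3),'tau7',round(s['joint_torque'][6],3),'op',round(s['opening'],4))
E
python3 s.py
```

```text
t 9.05 F [-0.7  -0.57  1.86] M [ 0.008 -0.022  0.046] pos [ 0.4806 -0.0134  0.0872] yaw 31.18 tilt [-0.0085 -0.0024] q7 0.36 tau7 0.094 op 0.6104
```

carry_out(linear=[[0,0,0],[0,0,0],[0,0,0],[0,0,0],[0,0,0],[0,0,0],[0,0,0]], roll=[0.03,0.07,0.11,0.15,0.18,0.2,0.2])

```text
clock: 9.63
tool_pos: [0.4806, -0.0134, 0.0872]
eef_rot: [0.401, 0.916, -0.003, -0.003]
contact_force: [-0.4, 0.7, 0.6]
opening: 0.613
```

```bash
python3 s.py; python3 - <<'E'
from h import *
w=snapshot('wrist');save(w,'w4.png')
E
```

```text
t 9.6333 F [-0.44  0.69  0.57] M [ 0.093 -0.027  0.039] pos [ 0.4806 -0.0134  0.0872] yaw 42.72 tilt [-0.0078 -0.004 ] q7 0.466 tau7 0.099 op 0.6134
```

View pics/w4.png

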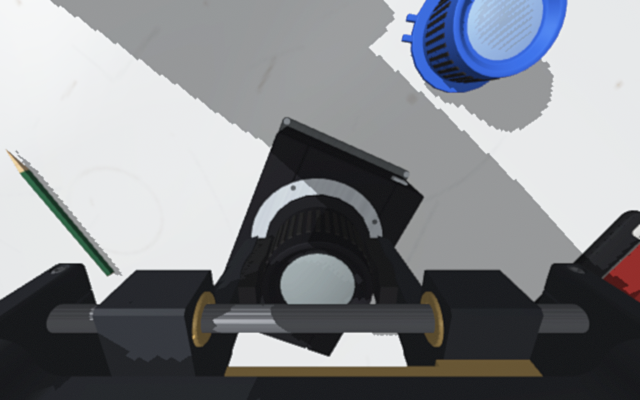

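carry_out(linear=[[0,0,0],[0,0,0],[0,0,0],[0,0,0],[0,0,0],[0,0,0],[0,0,0]], roll=[0.03,0.07,0.11,0.15,0.18,0.2,0.2], grip_force=15)

```text
clock: 10.27
tool_pos: [0.4807, -0.0134, 0.0872]
eef_rot: [0.307, 0.952, -0.004, -0.002]
contact_force: [-0.6, 0.6, 2.1]
opening: 0.608
```

```bash
python3 s.py
```

```text
t 10.2667 F [-0.58  0.57  2.08] M [ 0.097 -0.056 -0.006] pos [ 0.4807 -0.0134  0.0872] yaw 54.21 tilt [-0.0066 -0.0053] q7 0.572 tau7 0.105 op 0.6078
```

carry_out(linear=[[0,0,0],[0,0,0],[0,0,0]], roll=[0.015,0.03,0.03])

```text
clock: 10.52
tool_pos: [0.4807, -0.0134, 0.0872]
eef_rot: [0.292, 0.956, -0.004, -0.002]
contact_force: [-0.8, 0.5, 1.6]
opening: 0.612
```

```bash
python3 s.py
```

```text
t 10.5167 F [-0.82  0.55  1.63] M [ 0.125 -0.009 -0.001] pos [ 0.4807 -0.0134  0.0872] yaw 55.99 tilt [-0.0063 -0.0056] q7 0.589 tau7 0.089 op 0.6124
```

carry_out(linear=[[0,0,0],[0,0,0],[0,0,0]], roll=[0.015,0.03,0.03])

```text
clock: 10.77
tool_pos: [0.4807, -0.0134, 0.0873]
eef_rot: [0.278, 0.961, -0.004, -0.002]
contact_force: [-0.8, 0.1, 2.1]
opening: 0.609
```

```bash
python3 s.py
```

```text
t 10.7667 F [-0.85  0.14  2.05] M [ 0.119 -0.059  0.001] pos [ 0.4807 -0.0134  0.0873] yaw 57.77 tilt [-0.0061 -0.0058] q7 0.605 tau7 0.088 op 0.6085
```

carry_out(linear=[[0,0,0],[0,0,0],[0,0,0]], roll=[0.015,0.03,0.03])

```text
clock: 11.02
tool_pos: [0.4807, -0.0134, 0.0873]
eef_rot: [0.263, 0.965, -0.004, -0.002]
contact_force: [0.7, -0.6, 1.8]
opening: 0.612
```

```bash
python3 s.py
```

```text
t 11.0167 F [ 0.66 -0.63  1.82] M [ 0.061 -0.03   0.005] pos [ 0.4807 -0.0134  0.0873] yaw 59.55 tilt [-0.0059 -0.0059] q7 0.622 tau7 0.086 op 0.612
```

carry_out(linear=[[0,0,0],[0,0,0],[0,0,0]], roll=[0.015,0.03,0.03])

```text
clock: 11.27
tool_pos: [0.4809, -0.0135, 0.0873]
eef_rot: [0.248, 0.969, -0.004, -0.002]
contact_force: [-0.8, 0.0, 3.2]
opening: 0.607
```

```bash
python3 s.py
```

```text
t 11.2667 F [-0.81  0.01  3.18] M [ 0.034  0.007 -0.008] pos [ 0.4809 -0.0135  0.0873] yaw 61.33 tilt [-0.0054 -0.0061] q7 0.639 tau7 0.078 op 0.6069
```

carry_out(linear=[[0,0,0],[0,0,0],[0,0,0]], roll=[0.015,0.03,0.03])

```text
clock: 11.52
tool_pos: [0.4809, -0.0136, 0.0874]
eef_rot: [0.233, 0.973, -0.004, -0.002]
contact_force: [-0.2, -1.3, 3.1]
opening: 0.606
```

```bash
python3 s.py
```

```text
t 11.5167 F [-0.18 -1.32  3.13] M [ 0.021 -0.098 -0.012] pos [ 0.4809 -0.0136  0.0874] yaw 63.11 tilt [-0.0051 -0.0063] q7 0.655 tau7 0.085 op 0.6063
```

carry_out(linear=[[0,0,0],[0,0,0],[0,0,0]], roll=[0.015,0.03,0.03])

```text
clock: 11.77
tool_pos: [0.4809, -0.0136, 0.0874]
eef_rot: [0.217, 0.976, -0.004, -0.002]
contact_force: [-0.2, -1.3, 2.4]
opening: 0.603
```

```bash
python3 s.py
```

```text
t 11.7667 F [-0.23 -1.29  2.4 ] M [-0.114 -0.104 -0.013] pos [ 0.4809 -0.0136  0.0874] yaw 64.88 tilt [-0.0049 -0.0066] q7 0.672 tau7 0.092 op 0.6031
```

carry_out(linear=[[0,0,0],[0,0,0],[0,0,0]], roll=[0.015,0.03,0.03])

```text
clock: 12.02
tool_pos: [0.4809, -0.0137, 0.0874]
eef_rot: [0.202, 0.979, -0.004, -0.002]
contact_force: [-0.4, 0.3, 2.3]
opening: 0.608
```

```bash
python3 s.py
```

```text
t 12.0167 F [-0.42  0.34  2.25] M [-0.086 -0.047 -0.002] pos [ 0.4809 -0.0137  0.0874] yaw 66.66 tilt [-0.0047 -0.0068] q7 0.689 tau7 0.093 op 0.6082
```

carry_out(linear=[[0,0,0],[0,0,0],[0,0,0]], roll=[0.015,0.03,0.03])

```text
clock: 12.27
tool_pos: [0.4809, -0.0138, 0.0874]
eef_rot: [0.187, 0.982, -0.004, -0.002]
contact_force: [1.3, 0.5, 2.1]
opening: 0.607
```

```bash
python3 s.py
```

```text
t 12.2667 F [1.3  0.48 2.07] M [-0.025 -0.032 -0.024] pos [ 0.4809 -0.0138  0.0874] yaw 68.44 tilt [-0.0045 -0.007 ] q7 0.706 tau7 0.093 op 0.6073
```

carry_out(linear=[[-0.0002,0.0003,-0.0002],[-0.0002,0.0003,-0.0002],[-0.0002,0.0003,-0.0002]], roll=[0.015,0.03,0.03])

```text
clock: 12.52
tool_pos: [0.4808, -0.0136, 0.0872]
eef_rot: [0.172, 0.985, -0.004, -0.001]
contact_force: [0.4, -0.7, 2.6]
opening: 0.607
```

```bash
python3 s.py
```

```text
t 12.5167 F [ 0.4  -0.66  2.63] M [-0.241 -0.144  0.014] pos [ 0.4808 -0.0136  0.0872] yaw 70.21 tilt [-0.0041 -0.0073] q7 0.722 tau7 0.093 op 0.6068
```

carry_out(linear=[[0,0,0],[0,0,0],[0,0,0]], roll=[0.015,0.03,0.03])

```text
clock: 12.77
tool_pos: [0.4809, -0.0137, 0.0872]
eef_rot: [0.157, 0.988, -0.004, -0.001]
contact_force: [0.8, -1.4, 2.5]
opening: 0.607
```

```bash
python3 s.py
```

```text
t 12.7667 F [ 0.75 -1.4   2.51] M [-0.109 -0.134 -0.17 ] pos [ 0.4809 -0.0137  0.0872] yaw 71.97 tilt [-0.0038 -0.0074] q7 0.739 tau7 0.194 op 0.6065
```

Torque has jumped (tau7 0.09→0.19, Mz −0.17) at 52° turned, so this is the stop. I'll back off about a degree, to within the lift window.

carry_out(linear=[[-0.0002,0.0002,0],[-0.0002,0.0002,0],[-0.0002,0.0002,0]], roll=[-0.015,-0.022,-0.022], grip_force=18)

```text
clock: 13.02
tool_pos: [0.4807, -0.0135, 0.0872]
eef_rot: [0.168, 0.986, -0.004, -0.001]
contact_force: [1.9, -1.4, 3.2]
opening: 0.608
```

```bash
python3 s.py
```

```text
t 13.0167 F [ 1.9  -1.37  3.25] M [-0.149 -0.148 -0.009] pos [ 0.4807 -0.0135  0.0872] yaw 70.68 tilt [-0.004  -0.0074] q7 0.726 tau7 -0.045 op 0.608
```

carry_out(linear=[[0,0,0.001],[0,0,0.002],[0,0,0.003],[0,0,0.003]], roll=[0,0,0,0])

```text
clock: 13.35
tool_pos: [0.4803, -0.0134, 0.0903]
eef_rot: [0.168, 0.986, -0.004, -0.002]
contact_force: [0.1, 0.3, 1.0]
opening: 0.607
```

```bash
python3 s.py
```

```text
t 13.35 F [0.12 0.3  1.05] M [-0.126  0.022 -0.28 ] pos [ 0.4803 -0.0134  0.0903] yaw 70.65 tilt [-0.0048 -0.0073] q7 0.727 tau7 0.296 op 0.6071
```

carry_out(linear=[[0,0,0]], roll=[0])

```text
clock: 13.43
tool_pos: [0.4801, -0.0133, 0.0903]
eef_rot: [0.168, 0.986, -0.004, -0.002]
contact_force: [-0.1, 0.3, -0.9]
opening: 0.611
```

```bash
python3 s.py
```

```text
t 13.4333 F [-0.1   0.31 -0.91] M [-0.239 -0.194 -0.254] pos [ 0.4801 -0.0133  0.0903] yaw 70.61 tilt [-0.0051 -0.0072] q7 0.727 tau7 0.285 op 0.6107
```

carry_out(linear=[[0.0003,0,0],[0.0003,0,0]], roll=[-0.01,-0.015])

```text
clock: 13.6
tool_pos: [0.4801, -0.0133, 0.0903]
eef_rot: [0.176, 0.984, -0.004, -0.002]
contact_force: [-0.4, -0.9, 0.6]
opening: 0.604
```

```bash
python3 s.py
```

```text
t 13.6 F [-0.41 -0.86  0.58] M [-0.181  0.051 -0.092] pos [ 0.4801 -0.0133  0.0903] yaw 69.72 tilt [-0.0057 -0.0072] q7 0.719 tau7 0.088 op 0.6044
```

carry_out(linear=[[0.0003,0,0.001],[0.0003,0,0.002],[0.0003,0,0.002]], roll=[0,0,0])

```text
clock: 13.85
tool_pos: [0.4802, -0.0132, 0.0922]
eef_rot: [0.176, 0.984, -0.004, -0.003]
contact_force: [0.4, 0.6, -3.8]
opening: 0.607
```

```bash
python3 s.py
```

```text
t 13.85 F [ 0.43  0.61 -3.79] M [-0.032 -0.06  -0.103] pos [ 0.4802 -0.0132  0.0922] yaw 69.73 tilt [-0.0064 -0.0071] q7 0.72 tau7 0.123 op 0.6075
```

carry_out(linear=[[0,0,0.001],[0,0,0.002],[0,0,0.002]], roll=[0,0,0])

```text
clock: 14.1
tool_pos: [0.4802, -0.0131, 0.0943]
eef_rot: [0.176, 0.984, -0.004, -0.002]
contact_force: [-0.3, -0.8, -3.9]
opening: 0.612
```

```bash
python3 s.py
```

```text
t 14.1 F [-0.25 -0.77 -3.87] M [-0.017 -0.019 -0.012] pos [ 0.4802 -0.0131  0.0943] yaw 69.74 tilt [-0.0063 -0.0069] q7 0.721 tau7 0.096 op 0.6122
```

carry_out(linear=[[0,0,0.002],[0,0,0.004],[0,0,0.006],[0,0,0.006]], roll=[0,0,0,0])

```text
clock: 14.43
tool_pos: [0.4803, -0.013, 0.1009]
eef_rot: [0.176, 0.984, -0.004, -0.002]
contact_force: [-0.4, 0.6, -2.7]
opening: 0.609
```

```bash
python3 s.py
```

```text
t 14.4333 F [-0.45  0.57 -2.72] M [ 0.003 -0.037 -0.053] pos [ 0.4803 -0.013   0.1009] yaw 69.76 tilt [-0.0057 -0.0068] q7 0.725 tau7 0.014 op 0.6093
```

carry_out(linear=[[0,0,0.008],[0,0,0.02],[0,0,0.04],[0,0,0.06],[0,0,0.08],[0,0,0.09],[0,0,0.09]], roll=[0,0,0,0,0,0,0])

```text
clock: 15.02
tool_pos: [0.4813, -0.013, 0.1934]
eef_rot: [0.176, 0.984, -0.003, -0.0]
contact_force: [0.8, -0.1, -2.5]
opening: 0.601
```

carry_out(linear=[[-0.002,-0.015,0],[-0.006,-0.045,0],[-0.011,-0.08,0],[-0.016,-0.115,0],[-0.021,-0.15,0],[-0.026,-0.18,0],[-0.029,-0.2,0],[-0.029,-0.2,0]], roll=[0,0,0,0,0,0,0,0])

```text
clock: 15.68
tool_pos: [0.4497, -0.2189, 0.1925]
eef_rot: [0.18, 0.984, -0.005, -0.001]
contact_force: [-1.1, 0.2, -2.1]
opening: 0.606
```

```bash
python3 s.py; python3 - <<'E'
from h import *
for n in ['wrist','top','scene']:
    w=snapshot(n);save(w,n+'5.png')
    for q in ['lens_cap','lens_cap_in']:
        for r in cut_out(w,q)[:2]:
            m=r['region'];v,u=np.nonzero(m);print(n,q,round(r['confidence'],2),r['pixel'],m.sum(),world(w,((u.min()+u.max())/2,(v.min()+v.max())/2),.01))
            P=cloud(w,m);P=P[(P[:,2]>.006)&(P[:,2]<.02)]
            if len(P)>20: print('  rim',len(P),np.median(P[:,2]),cv2.minEnclosingCircle(P[:,:2].astype(np.float32)))
E
```

```text
t 15.6833 F [-1.13  0.21 -2.11] M [-0.002 -0.023  0.076] pos [ 0.4497 -0.2189  0.1925] yaw 69.24 tilt [-0.0044 -0.0098] q7 1.169 tau7 0.37 op 0.6061
wrist lens_cap 0.96 [257.8, 186.8] 3180 [ 0.43550529 -0.28514846  0.01      ]
  rim 663 0.010060423422614428 ((0.4378793239593506, -0.28773587942123413), 0.03787381947040558)
wrist lens_cap_in 0.85 [261.7, 187.5] 3117 [ 0.43605418 -0.28539778  0.01      ]
  rim 639 0.01005053143184137 ((0.43788543343544006, -0.287742555141449), 0.03788219392299652)
top lens_cap 0.65 [389.0, 240.7] 262 [ 0.42407631 -0.2795061   0.01      ]
  rim 52 0.010083149522831958 ((0.425396203994751, -0.2794360816478729), 0.03179147094488144)
top lens_cap_in 0.55 [391.6, 240.4] 211 [ 0.42416722 -0.2782368   0.01      ]
  rim 30 0.010301106041343933 ((0.4229346811771393, -0.2778635025024414), 0.028395503759384155)
scene lens_cap 0.71 [350.2, 257.4] 452 [ 0.43295982 -0.29299885  0.01      ]
  rim 137 0.00965975417767273 ((0.4367919862270355, -0.2898139953613281), 0.03856594115495682)
scene lens_cap_in 0.85 [349.9, 256.4] 450 [ 0.4337386  -0.29413822  0.01      ]
  rim 123 0.009508913686677167 ((0.43702077865600586, -0.2911849617958069), 0.03780956566333771)
```

View pics/wrist5.png

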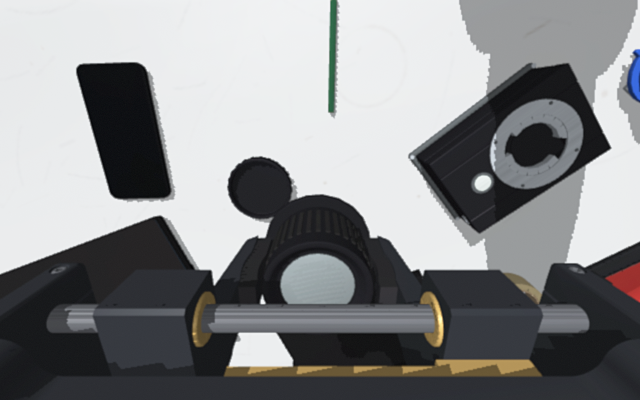

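View pics/top5.png

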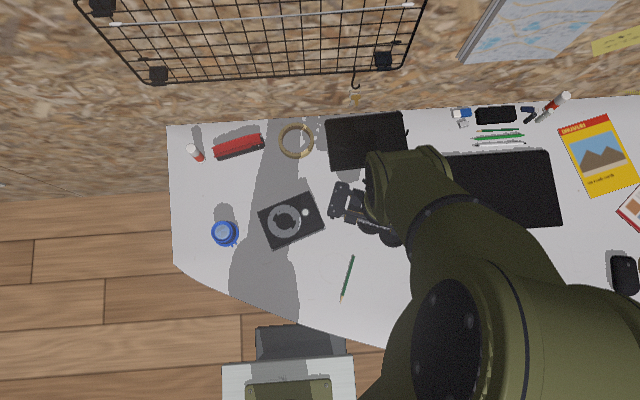

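The lens is clear: the empty mount shows at wrist (533,140) and the open cap at (258,187). The cap centre from the rim fit is (0.438, −0.288).

carry_out(linear=[[-0.003,-0.015,0],[-0.006,-0.035,0],[-0.009,-0.055,0],[-0.011,-0.065,0],[-0.0118,-0.0688,0],[-0.0118,-0.0688,0],[-0.0118,-0.0688,0],[-0.0118,-0.0688,0]], roll=[0,0,0,0,0,0,0,0])

```text
clock: 16.8
tool_pos: [0.4412, -0.2792, 0.1935]
eef_rot: [0.174, 0.985, -0.003, -0.0]
contact_force: [-0.3, 0.3, -2.4]
opening: 0.608
```

```bash
python3 s.py
```

```text
t 16.8 F [-0.26  0.27 -2.37] M [ 0.017 -0.055  0.005] pos [ 0.4412 -0.2792  0.1935] yaw 69.98 tilt [-0.001  -0.0053] q7 1.3 tau7 -0.003 op 0.608
```

carry_out(linear=[[-0.0033,-0.0085,0],[-0.0033,-0.0085,-0.02],[-0.0033,-0.0085,-0.05],[-0.0033,-0.0085,-0.08],[-0.0033,-0.0085,-0.105],[-0.0033,-0.0085,-0.12],[-0.0033,-0.0085,-0.125],[-0.0033,-0.0085,-0.125]], roll=[0,0,0,0,0,0,0,0])

```text
clock: 17.47
tool_pos: [0.4376, -0.2872, 0.0675]
eef_rot: [0.173, 0.985, -0.002, -0.001]
contact_force: [0.9, 0.2, -1.9]
opening: 0.609
```

carry_out(linear=[[0,0,0],[0,0,0]], roll=[0,0])

```text
clock: 17.63
tool_pos: [0.4383, -0.2874, 0.0684]
eef_rot: [0.173, 0.985, -0.003, -0.0]
contact_force: [0.1, 0.4, -3.4]
opening: 0.609
```

```bash
python3 s.py; python3 - <<'E'
from h import *
for n in ['wrist','scene']:
    w=snapshot(n);save(w,n+'6.png')
    for r in cut_out(w,'lens_cap')[:2]:
            m=r['region']
            P=cloud(w,m);P=P[(P[:,2]>.006)&(P[:,2]<.0125)]
            if len(P)>20: print(n,r['confidence'],'  rim',len(P),np.median(P[:,2]),cv2.minEnclosingCircle(P[:,:2].astype(np.float32)))
E
```

```text
t 17.6333 F [ 0.11  0.44 -3.37] M [-0.037 -0.041  0.004] pos [ 0.4383 -0.2874  0.0684] yaw 70.05 tilt [-0.0012 -0.0049] q7 1.203 tau7 0.005 op 0.6088
wrist 0.6   rim 894 0.01008601589730905 ((0.433337926864624, -0.2860240638256073), 0.03693884611129761)
scene 0.57   rim 78 0.009910792698734572 ((0.4347018599510193, -0.29220694303512573), 0.03700557351112366)
```

View pics/wrist6.png

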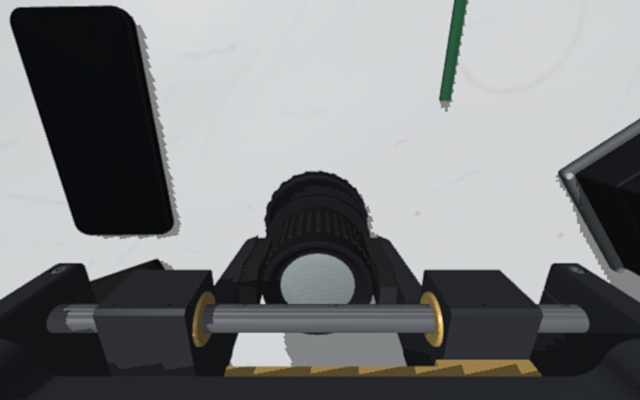

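The lens is centred over the cap (rim at about (318,215) below the barrel). Lowering.

carry_out(linear=[[-0.0003,-0.0003,-0.004],[-0.0003,-0.0003,-0.009],[-0.0003,-0.0003,-0.014],[-0.0003,-0.0003,-0.018],[-0.0003,-0.0003,-0.018]], roll=[0,0,0,0,0])

```text
clock: 18.25
tool_pos: [0.4372, -0.2874, 0.0492]
eef_rot: [0.173, 0.985, -0.002, -0.001]
contact_force: [0.3, -0.2, -3.1]
opening: 0.606
```

carry_out(linear=[[0,0,-0.001],[0,0,-0.002],[0,0,-0.002]], roll=[0,0,0])

```text
clock: 18.5
tool_pos: [0.4372, -0.2873, 0.047]
eef_rot: [0.173, 0.985, -0.002, -0.001]
contact_force: [-0.1, 0.1, -2.9]
opening: 0.609
```

carry_out(linear=[[0.0004,0,-0.0005],[0.0004,0,-0.001],[0.0004,0,-0.001]], roll=[0,0,0])

```text
clock: 18.75
tool_pos: [0.4374, -0.2874, 0.0468]
eef_rot: [0.173, 0.985, -0.003, -0.001]
contact_force: [-1.7, 0.3, 4.1]
opening: 0.607
```

carry_out(linear=[[0,0,-0.0005],[0,0,-0.001],[0,0,-0.001]], roll=[0,0,0])

```text
clock: 19.0
tool_pos: [0.4374, -0.2874, 0.0467]
eef_rot: [0.173, 0.985, -0.003, -0.001]
contact_force: [-2.0, 0.8, 9.5]
opening: 0.607
```

Touchdown at 0.0468, as predicted. I'll unload, then open.

carry_out(linear=[[0,0,0.0],[0,0,0.0]], roll=[0,0])

```text
clock: 19.17
tool_pos: [0.4377, -0.2875, 0.0468]
eef_rot: [0.173, 0.985, -0.003, -0.001]
contact_force: [0.0, 0.5, -1.6]
opening: 0.606
```

carry_out(linear=[[0,0,0],[0,0,0],[0,0,0],[0,0,0],[0,0,0],[0,0,0],[0,0,0],[0,0,0]], roll=[0,0,0,0,0,0,0,0], gripper=1.0)

```text
clock: 19.83
tool_pos: [0.4378, -0.2875, 0.0468]
eef_rot: [0.173, 0.985, -0.003, -0.001]
contact_force: [-0.3, 0.8, -1.1]
opening: 0.998
```

carry_out(linear=[[0,0,0.01],[0,0,0.03],[0,0,0.06],[0,0,0.09],[0,0,0.12],[0,0,0.14],[0,0,0.15],[0,0,0.15]], roll=[0,0,0,0,0,0,0,0])

```text
clock: 20.5
tool_pos: [0.4387, -0.2882, 0.1992]
eef_rot: [0.173, 0.985, -0.004, 0.002]
contact_force: [-0.1, 0.6, -0.1]
opening: 0.998
```

carry_out(linear=[[-0.005,0.02,0.01],[-0.01,0.05,0.02],[-0.01,0.09,0.03],[-0.01,0.12,0.03],[-0.01,0.14,0.03],[-0.01,0.14,0.03],[-0.01,0.14,0.03]], roll=[0,0,0,0,0,0,0])

```text
clock: 21.08
tool_pos: [0.4281, -0.1473, 0.2284]
eef_rot: [0.172, 0.985, -0.004, 0.0]
contact_force: [-0.4, -0.9, 1.0]
opening: 0.996
```

```bash
python3 s.py; python3 - <<'E'
from h import *
for n in ['wrist','scene','top']:
    w=snapshot(n);save(w,n+'7.png')
    P=cloud(w,np.ones((400,640),bool))
    P=P[np.hypot(P[:,0]-.4375,P[:,1]+.2876)<.05]
    for a,b in [(.006,.0125),(.055,.075)]:
        Q=P[(P[:,2]>a)&(P[:,2]<b)]
        if len(Q)>20:
            print(n,a,len(Q),Q.mean(0),cv2.minEnclosingCircle(Q[:,:2].astype(np.float32)))
            if a>.05:
                I=Q[np.hypot(*(Q[:,:2]-Q[:,:2].mean(0)).T)<.018];A=np.c_[I[:,:2],np.ones(len(I))];print('  plane',np.linalg.lstsq(A,I[:,2],rcond=None)[0][:2],np.median(I[:,2]))
E
```

```text
t 21.0833 F [-0.44 -0.89  0.98] M [-0.009  0.026 -0.011] pos [ 0.4281 -0.1473  0.2284] yaw 70.18 tilt [-0.0005 -0.0073] q7 1.065 tau7 -0.078 op 0.996
wrist 0.006 349 [ 0.42547501 -0.27225826  0.00973599] ((0.43771666288375854, -0.28742510080337524), 0.03785540536046028)
wrist 0.055 1447 [ 0.43565611 -0.28643493  0.05938422] ((0.43798205256462097, -0.2864993214607239), 0.026991775259375572)
  plane [ 0.05022523 -0.00677229] 0.05912886066166334
scene 0.006 79 [ 0.42048932 -0.30148446  0.00919797] ((0.43710416555404663, -0.29001545906066895), 0.03800683096051216)
scene 0.055 233 [ 0.43718203 -0.28990842  0.05986676] ((0.4379865825176239, -0.2889343202114105), 0.02764863520860672)
  plane [0.01918244 0.02271607] 0.05966651787685745
```

View pics/wrist7.png

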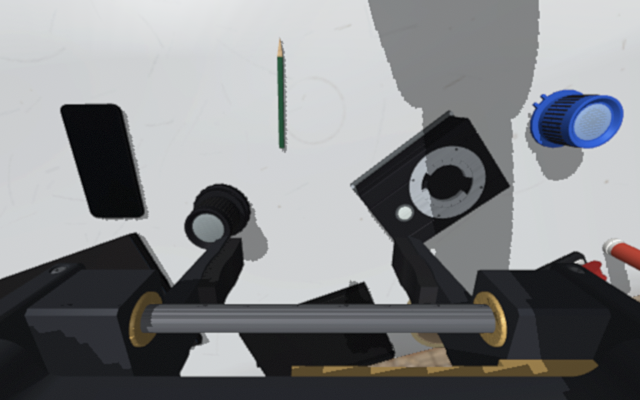

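View pics/scene7.png

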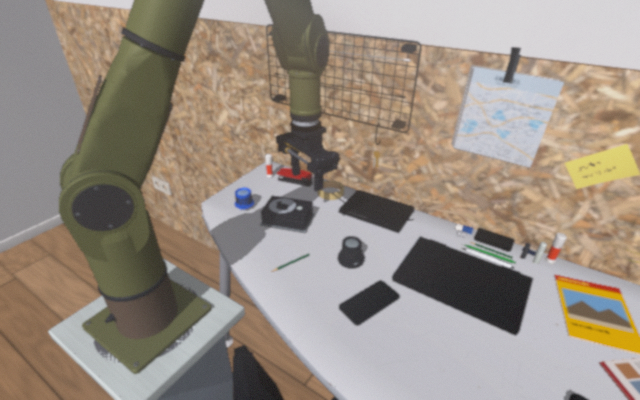

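```bash
python3 -c "
from plant import finish_job
print(finish_job())"
```

```text
the job is handed in; nothing more can be done
None
```

The lens is off the camera and standing mount end down in the open rear cap. I let go of it and handed the job in at about 21 s; no verdict is reported.

- **Button:** I pressed it to its hard stop with about 8.6 N. Afterwards its top read 6 mm lower in the depth image.
- **Turn:** I turned the lens anticlockwise in small steps. The torque jumped from about 0.09 to 0.19 N m at about 52°, and I took that as the springy stop. I backed off about 1.3° before lifting.
- **Lift:** In the first 3 mm the torque rose to about 0.28 N m, which I had not expected. I turned back about another 1°, the torque fell to about 0.09, and the lens came out with only its weight of about 2.7 N on the wrist.
- **Placing:** The lens touched the cap floor at the predicted height. With the fingers away, the lens top and cap rim are concentric within about 1–2 mm.

**Checks that disagreed:**
- **Tilt:** A plane fit of the lens top gave slopes of about 0.05 rad from the wrist camera and 0.03 rad from the scene camera. They disagree on direction and are probably disturbed by edge pixels. The offset between lens top and cap rim suggests about 0.015 rad in the wrist view and 0.02 in the scene view; the limit is 0.08.
- **Height:** The depth images read the lens top about 3.5 mm low, by the same amount before and after the move.

The arm did not go near the stapler, tape roll, glue stick, phone or blue look-alike. I did not re-measure their positions at the end, only saw nothing displaced in the last pictures.

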